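# Clamp a jar with the star wheel

## Task

Stand the small red-lidded jar upright on the pedestal of the star-wheel clamp, let go of it, then turn the star wheel clockwise (as seen from the robot), spoke after spoke, until the spring pad holds the jar against the V jaw with about 15 to 20 N, so that its lid can later be unscrewed with one hand. Close the clamp by its wheel only, never press the jar with more than 30 N, and leave the small amber dropper bottle standing where it is.

Things in the scene. Friction and masses are not known exactly. Their poses are not given: they have to be found in the camera images.
- jar_mid (a point): centre of the loose jar, half-way up: a small round can, white body 40 mm and red lid 43 mm in diameter (the lid is its top 17 mm), 62 mm tall, standing, z axis up; its centre is 31 mm above its underside.
- clamp: the fixed clamp, grey, 205 x 80 mm, origin on the bench under the nest. x axis: horizontal, from the star wheel to the V jaw (roughly away from the robot), y left, z up. Along x: wheel, bearing block (22 x 48 mm, top 99 mm above the bench), sliding jaw, pedestal, V jaw. The block's near face lies 16 mm behind the wheel's mid-plane, its dark collar (38 mm across) 10 mm.
- nest (a point): centre of the pedestal's top (50 x 46 mm), 48 mm above the bench; axes as the clamp's. The seated jar's axis passes through this point. Between V jaw and spring pad the open clamp leaves the jar 15 to 34 mm to spare along x, all of it towards the wheel.
- v_jaw: fixed V jaw: two black pads (tops 88 mm above the bench) that touch the seated jar's white body on its far side, and a grey block behind them, 46 mm wide, 37 to 53 mm beyond the nest, top 89 mm above the bench. Origin on the bench under the nest, axes as the clamp's. It takes the clamping force.
- jaw: aluminium sliding jaw, 40 mm wide, top 90 mm above the bench, with a black spring pad (34 mm wide). Its origin, under the nest at wheel 0, moves 10 mm along the clamp's x per rad of the wheel. The pad's stem is set anew each day: it meets the seated jar somewhere from wheel 2.2 to 3.4 rad, which must be felt. Its spring: 4 N per mm, so 40 N per rad after contact; stroke 11 mm.
- hub (a point): centre of the star wheel, 75 mm above the bench, 125 mm from the nest towards the robot; axes as the clamp's, not turning. The wheel is upright, in the y-z plane: hub 36 mm across, 18 mm thick; five straight round spokes, 12 mm thick, 72 degrees apart, ends 62 mm from the axis, one red, four black. The 13 mm screw sticks out through the hub, up to 86 mm beyond it towards the robot.
- wheel (a joint): angle of the star wheel, rad. 0: the red spoke points straight up; grows clockwise seen from the robot (upper spokes go to the right, the clamp's -y), which closes the clamp; 0 to 4.8. Turning freely takes 0.32 N m (7 N at 45 mm from the axis), each newton of clamping adds 0.010 N m (somewhat less reads at standstill). It stays where it is left and holds up to 30 N.
- dropper_mid (a point): centre, half-way up, of a loose amber dropper bottle with a black cap, 31 mm in diameter and 75 mm tall, standing on the bench: a bystander. (Also keep the arm clear of a lamp bulb that hangs over the right front of the bench, 0.4 m ahead of the robot's base, 0.5 m to its right and about 0.55 m up.)

How it is judged:
By the outcome, as a careful person would: the job done as asked, in the order asked, and still so for the second after the job is handed in, with the robot touching nothing.
It also fails if it takes over 72 s, if anything falls off the work surface, if the arm or the gripper's body presses on something with over 40 N, if the wrist force passes 120 N, or if a joint passes its speed limit or range.

## Robot

A 6-joint arm with a two-finger parallel gripper is mounted at the origin on a cart in front of the work surface, level with it; the furniture and walls round the work are solid. World frame = base frame: x ahead of the robot, y to its left, z up, the work surface at z = 0. Lengths are in m, angles in rad, forces in N, time in s.
With the tool pointing down it reaches from about 0.35 to 0.975 m from the base axis. Payload 4.9 kg.
Tool frame: the origin (TCP) lies at the very end of the fingers, on their centre line; the grasp point (between the pads) lies behind it (manip.pinch_z is the y of the grasp point in the tool frame, in m); y points along the fingers, x is the direction in which the jaws open and shut, and the axes are right-handed (so a half turn about y gives the same grasp; the last joint's range is limited). The gripper opens to 85 mm and grips with 20 to 120 N. Pads are 22 mm wide; open, the fingers measure 114 mm over their backs; the gripper's body (76 mm by 85 mm) begins 54 mm behind the grasp point. The pads swing forward as they close: fully open they stand 13 mm farther back than shut.
Start: joints at [-1.432, 0.053, 1.613, -0, 1.476, -0.119], TCP at [0.159, -0.604, 0.231] pointing down, gripper open.
Joint ranges: [-3.01, 3.01], [-1.01, 2.22], [0.06, 2.58], [-1.02, 4.17], [0.09, 2.62], [-3.14, 3.14]. Speed limits (rad/s): [2.57, 2.57, 3.14, 3.14, 3.14, 3.14].

## Interface

Orientations are given as a unit quaternion [w, x, y, z].
In Python, from plant import manip gives the robot as it stands.
- The arm moves only by the tool drive_tool, never from a script. Its argument "motion" is a list of rows, each a list of 3 entries, a list of its own where there are three numbers: the shift along the tool's x, y, z in units of 25 mm (1.0 is 25 mm), then the turn, a rotation vector about the tool's x, y, z in units of 5 degrees (1.0 is 5 degrees), then the closure, from -1 (fully open) to 1 (shut). A call has 1 to 12 rows; each row shifts and turns the commanded pose from where the row before left it, along the tool's axes as they then stand; what a row does not reach is not made up. A row lasts 1/10 s, in which the tool goes at most 50 mm and 8.59 degrees, less where a joint would pass 70% of its speed; a pose out of reach is approached as far as the arm can. A call is refused whole if a number of a shift passes 1 or a number of a turn 1, either way. A call with a gripper value outside its range is refused whole. The fingers move at their own pace and stop on an object; the grip force is fixed at half the most. Time passes only in rows, so rows that do not move let the fingers close. It gives the time, the measured TCP pose, the force and the opening at its end, in the units of the state.
- manip.state(): the state, without advancing time (a new reading comes with each control period).
- manip.grab_frame(name): name is "side" or "top" or "wrist"; returns a dict with "img" (480x640x3 uint8, blue, green, red), "range_z" (480x640 float32, m along the optical axis (not along the pixel's ray), 0 where there is no reading), "camera_matrix" (3x3 intrinsics, pixels), "world_from_camera" (4x4, takes a point from camera to world coordinates); the wrist camera has in their place "T_tool_cam" (4x4, takes a point from camera to tool coordinates, whose origin is the TCP and whose axes are the tool frame's). Camera axes: x right, y down, z forward; pixel columns grow to the right and rows downward; lengths in m; the calibration is good to about 2 mm. A picture is of the moment at which its call begins: read the wrist's pose just before it.
- manip.job_done(): hands the job in, once; it reports no verdict.
The state is a dict: "time": time; "joint_pos": joint angles; "joint_vel": joint speeds; "joint_efforts": joint torques, N m; "tool_pos": TCP position; "tool_rot": TCP orientation; "contact_force": force on the tool from outside, world axes, zero at the start; "ft_torque": the same for the moment, N m; "gripper_width": opening from 0.0 (shut) to 1.0 (fully open).
Only numpy, scipy, OpenCV 4.12 (cv2) and the standard library are available. Lean on these libraries where they do the work, as an engineer would, in place of code of your own. Each camera call takes 0.05 s, during which the arm holds its last target. There are 200 camera calls.

## Working session

There is one attempt and no reset: what is moved stays moved. The work goes in short steps, Python scripts to look and compute and a tool call to move; the robot and the scene stay as the last step left them, time stands still between calls to the robot, and variables do not carry over. Pictures are saved under pics/ and viewed, about 8 in all and at most 12, crops included, and the job is handed in when it is done.

Besides the shell and the picture viewer there is one more tool, called after "Call:" as name(argument=value, ...) on one line, values as JSON. drive_tool: Moves the arm, as the interface text tells. Its arguments: {"type":"object","properties":{"motion":{"type":"array","items":{"type":"array"}}},"required":["motion"]}

```bash
ls; mkdir -p pics; python3 - <<'E'
from plant import manip
import cv2,numpy as np
s=manip.state();print(s);print(manip.pinch_z,[a for a in dir(manip) if a[0]!='_'])
o=[]
for n in("side","top"):
    f=manip.grab_frame(n);np.savez(f"/tmp/{n}0.npz",**f);o.append(f["img"]);print(n,f["camera_matrix"],f["world_from_camera"])
cv2.imwrite("pics/a_side.png",o[0]);cv2.imwrite("pics/a_top.png",o[1])
E
```

```text
pics
{'time': 0.0, 'joint_pos': array([-1.43201874e+00,  5.33347632e-02,  1.61429645e+00,  2.64350404e-05,
        1.47600464e+00, -1.19010810e-01]), 'joint_vel': array([-0.00185892,  0.00107576,  0.00052262, -0.0003789 ,  0.00137465,
       -0.001267  ]), 'joint_efforts': array([-8.32601672e-04, -3.93681300e+01, -3.70178068e+01, -1.44780815e-04,
        7.08708423e-03, -1.34278444e-06]), 'tool_pos': array([ 0.15925321, -0.60372459,  0.23007526]), 'tool_rot': array([ 0.56063265, -0.55960791,  0.43209331, -0.4310747 ]), 'contact_force': array([ 0.0088404 ,  0.65851373, -1.177469  ]), 'ft_torque': array([ 0.0267189 ,  0.017439  , -0.00101272]), 'gripper_width': 1.0005936030961533}
-0.0187 ['IKError', 'grab_frame', 'job_done', 'pinch_z', 'state']
side [[458.35162487   0.         316.1789088 ]
 [  0.         458.35162487 237.78477026]
 [  0.           0.           1.        ]] [[ 0.99994308 -0.00432423  0.00975344  0.53198274]
 [-0.01056771 -0.52713567  0.84971543 -0.53489539]
 [ 0.00146702 -0.84977014 -0.52715136  0.53944104]
 [ 0.          0.          0.          1.        ]]
top [[519.17636732   0.         316.2765181 ]
 [  0.         519.17636732 231.96113312]
 [  0.           0.           1.        ]] [[ 0.00125789 -0.98958702  0.14393038  0.41835633]
 [-0.99976328 -0.00437079 -0.02131368  0.21352175]
 [ 0.02172083 -0.1438695  -0.98935826  0.939578  ]
 [ 0.          0.          0.          1.        ]]
```

View pics/a_side.png

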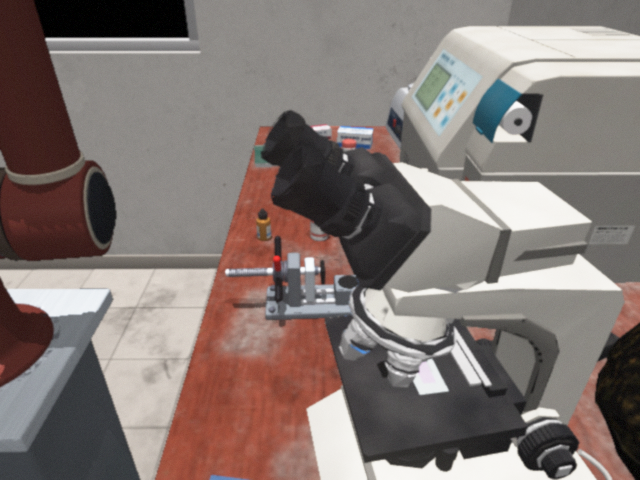

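View pics/a_top.png

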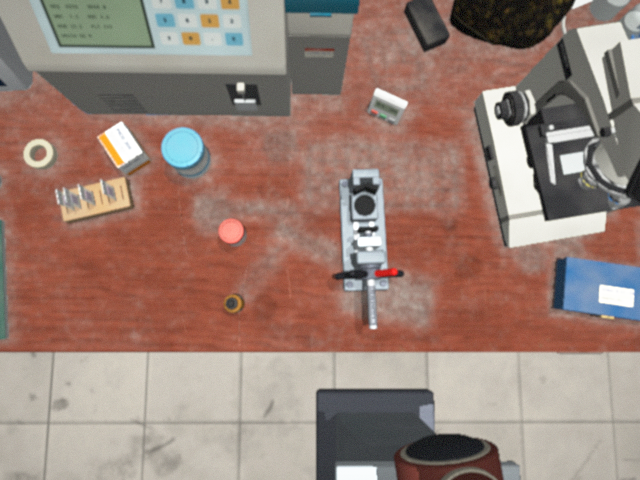

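The side view shows the dropper at (264,225), the jar half hidden at (320,232), and the clamp with its red spoke at (277,262). In the top view the jar lid is at (231,232), the dropper at (233,303), the pedestal at (365,206) and the wheel at (370,273), with the red spoke to the right. The microscope stands well to the right.

```bash
cat > h.py <<'E'
import numpy as np,cv2
from scipy.spatial.transform import Rotation as R
def cloud(f,T=None):
    K=f["camera_matrix"];T=f["world_from_camera"] if T is None else T
    v,u=np.mgrid[:480,:640];z=f["range_z"]
    P=np.stack([(u-K[0,2])/K[0,0]*z,(v-K[1,2])/K[1,1]*z,z],-1)
    W=P@T[:3,:3].T+T[:3,3];W[z<=0]=np.nan;return W
def ray(f,u,v,z,T=None):
    K=f["camera_matrix"];T=f["world_from_camera"] if T is None else T
    d=T[:3,:3]@np.array([(u-K[0,2])/K[0,0],(v-K[1,2])/K[1,1],1]);o=T[:3,3]
    return o+d*(z-o[2])/d[2]
def red(im):
    b,g,r=[im[...,i].astype(int) for i in range(3)]
    return (r>1.0*150)&(g<110)&(b<110)&(r-g>90)
def tool(s):
    q=s["tool_rot"];T=np.eye(4);T[:3,:3]=R.from_quat([q[1],q[2],q[3],q[0]]).as_matrix();T[:3,3]=s["tool_pos"];return T
def frame(manip,n="wrist"):
    s=manip.state();f=manip.grab_frame(n)
    T=tool(s)@f["T_tool_cam"] if n=="wrist" else None
    return s,f,cloud(f,T),T
E
python3 - <<'E'
from h import *
f=dict(np.load("/tmp/top0.npz"));W=cloud(f);im=f["img"]
def show(name,m):
    P=W[m];P=P[~np.isnan(P[:,0])];print(name,len(P),"med",np.round(np.median(P,0),4),"min",np.round(np.percentile(P,2,axis=0),4),"max",np.round(np.percentile(P,98,axis=0),4))
box=lambda u0,v0,u1,v1:np.pad(np.ones((v1-v0,u1-u0),bool),((v0,480-v1),(u0,640-u1)))
z=W[...,2]
show("bench",box(260,250,320,330))
show("lid",box(210,210,255,255)&(z>.05)); show("dropper",box(215,285,255,325)&(z>.055))
show("redspoke",box(380,260,410,290)&red(im))
show("screw",box(360,295,382,330)&(z>.06))
show("ped",box(350,193,380,220)&(z>.04)&(z<.053))
show("clamp base",box(335,165,395,295)&(z>.008)&(z<.03))
for k in range(170,296,8):
    P=W[k,338:400];h=np.round(P[:,2]*1000);i=h>5
    print(k,"x",round(float(np.nanmedian(P[:,0])),3),"y",P[i][[0,-1],1].round(4) if i.any() else'', "z at y:",h[::5])
for n in("side",):
    g=dict(np.load("/tmp/side0.npz"));W=cloud(g);show("side dropper",box(250,205,275,245)&(W[...,2]>.01)&(W[...,0]<.6)); show("side jar",box(308,220,328,245)&(W[...,2]>.01)); show("side red",box(270,250,285,275)&red(g["img"]))
cv2.imwrite("pics/b.png",cv2.resize(im[150:340,200:420],None,fx=3.4,fy=3.1,interpolation=cv2.INTER_CUBIC))
E
```

```text
bench 4790 med [ 4.495e-01  2.410e-01 -3.000e-04] min [ 0.3822  0.19   -0.0037] max [0.5199 0.2931 0.0031]
lid 514 med [0.5485 0.34   0.0608] min [0.5285 0.321  0.0544] max [0.5679 0.359  0.0642]
dropper 122 med [0.4263 0.3352 0.0653] min [0.4173 0.3272 0.0568] max [0.4355 0.345  0.0753]
redspoke 114 med [0.4745 0.0807 0.1185] min [0.4701 0.0643 0.068 ] max [0.4802 0.0926 0.1268]
screw 275 med [0.4128 0.1033 0.0802] min [0.3869 0.0962 0.0747] max [0.4388 0.1094 0.0836]
ped 682 med [0.5943 0.1107 0.0476] min [0.5725 0.0881 0.0421] max [0.6171 0.1323 0.0508]
clamp base 2218 med [0.5532 0.1276 0.0137] min [0.4527 0.0681 0.0098] max [0.6463 0.1487 0.0227]
170 x 0.672 y [0.1347 0.0906] z at y: [-2. -1. -0. 88. 90. 89. 91. 89. 86.  2.  0. -0. -1.]
178 x 0.654 y [0.1351 0.075 ] z at y: [-3. -2.  8. 86. 90. 79. 81. 86. 89.  3. -6. -3. -4.]
186 x 0.637 y [0.1516 0.0735] z at y: [ 0. 11. 15. 70. 89. 88. 83. 87. 90. -5.  0. -1.  2.]
194 x 0.623 y [0.1505 0.0714] z at y: [ 2. 15. 13. 50. 50. 49. 49. 47. 13. 12.  1.  3. -1.]
202 x 0.608 y [0.1503 0.0712] z at y: [-2. 14. 14. 49. 51. 49. 49. 49. 1
[... 667 characters left out ...]
 98.  -2.   0.  -1.]
266 x 0.492 y [0.1458 0.0662] z at y: [-0. 14. 14. 25. 40. 90. 95. 92. 91. 13. -3.  1. -2.]
274 x 0.472 y [0.1578 0.0552] z at y: [ 61.  62.  68. 124. 114. 104.  91.  91.  99. 110. 112. 124.  64.]
282 x 0.463 y [0.144  0.0654] z at y: [-1. -3. 20. 15. 11. 16. 79. 82. 11. 18. 13.  0.  0.]
290 x 0.45 y [0.1423 0.0972] z at y: [ 1. -1. 12. 14. nan  3. 77. 77.  1.  1. -0.  0. -1.]
side dropper 345 med [0.4273 0.327  0.0411] min [0.4124 0.32   0.0111] max [0.4406 0.339  0.0708]
side jar 281 med [0.5392 0.3207 0.042 ] min [ 0.5305 -0.2835  0.0108] max [0.5612 0.3334 0.3955]
side red 37 med [0.4749 0.0713 0.1255] min [ 4.507e-01  6.660e-02 -2.000e-04] max [0.4796 0.2622 0.1277]
```

View pics/b.png

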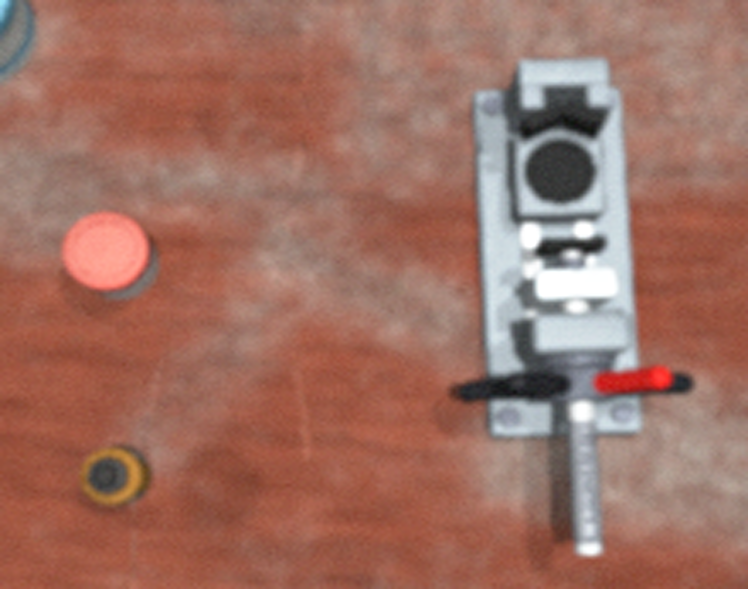

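Crop: lid centre at (107,250), pedestal disc at (560,172), spring pad at (572,243), red spoke tip at (672,377), screw end at (590,548). The wheel is at about 0.6 rad. Next I check the surrounding heights, the pad gap and the tool axes.

```bash
python3 - <<'E'
from h import *
from plant import manip
f=dict(np.load("/tmp/top0.npz"));g=dict(np.load("/tmp/side0.npz"));W=cloud(f)
P=np.vstack([W.reshape(-1,3),cloud(g).reshape(-1,3)]);P=P[~np.isnan(P[:,0])]
print("heights cm; cols y from .3 to -.4")
for x in np.arange(.3,.85,.05):
    print(round(x,2),[int(100*max(P[(abs(P[:,0]-x)<.025)&(abs(P[:,1]-y)<.025),2],default=0)) for y in np.arange(.3,-.45,-.05)])
px=lambda u,v:(200+u/3.4,150+v/3.1)
print("disc",ray(f,*px(560,172),.048),"near edge",ray(f,*px(560,215),.048))
for u,v,z in[(572,238,.085),(572,249,.085),(672,377,.125)]:print(u,v,ray(f,*px(u,v),z))
for v in range(216,246):print(v,W[v,366:371].mean(0).round(4),end=';')
M=tool(manip.state());print(M.round(3))
E
```

```text
heights cm; cols y from .3 to -.4
0.3 [-77, -77, -77, -77, -77, -77, -77, -77, -77, -77, -77, -77, -77, -77, -77]
0.35 [0, 0, 0, 0, 0, 0, 0, 0, 0, 0, 0, 0, 0, 0, 0]
0.4 [5, 0, 0, 0, 8, 0, 0, 0, 0, 0, 0, 4, 4, 4, 0]
0.45 [5, 0, 0, 12, 12, 12, 0, 0, 0, 0, 0, 4, 4, 4, 0]
0.5 [0, 0, 0, 12, 12, 12, 0, 0, 0, 3, 44, 43, 43, 4, 3]
0.55 [6, 0, 0, 9, 9, 1, 0, 0, 0, 40, 43, 44, 43, 0, 0]
0.6 [0, 0, 0, 9, 9, 1, 0, 0, 7, 40, 40, 40, 40, 3, 0]
0.65 [0, 0, 0, 9, 9, 1, 0, 0, 19, 38, 38, 39, 19, 0, 0]
0.7 [0, 0, 0, 0, 0, 0, 0, 0, 19, 37, 37, 37, 19, 0, 0]
0.75 [26, 25, 0, 0, 1, 6, 0, 0, 13, 36, 36, 36, 12, 0, 0]
0.8 [34, 34, 34, 34, 6, 6, 0, 0, 12, 29, 29, 14, 12, 0, 0]
disc [0.59532206 0.10948877 0.048     ] near edge [0.57067097 0.10978939 0.048     ]
572 238 [0.55181475 0.10834045 0.085     ]
572 249 [0.54582411 0.1084194  0.085     ]
672 377 [0.47436566 0.06780392 0.125     ]
216 [0.5766 0.1039 0.048 ];217 [0.5749 0.1039 0.0478];218 [0.5734 0.1038 0.0461];219 [0.5727 0.103  0.04  ];220 [0.5728 0.1017 0.0287];221 [0.5728 0.1004 0.0183];222 [0.5715 0.1    0.015 ];223 [0.5693 0.1003 0.0169];224 [nan nan nan];225 [0.566  0.1001 0.0151];226 [0.5531 0.1087 0.0852];227 [0.5512 0.1089 0.0867];228 [0.5496 0.1088 0.0857];229 [0.5482 0.1087 0.0841];230 [0.5475 0.1079 0.0777];231 [0.5456 0.1081 0.0789];232 [nan nan nan];233 [0.5416 0.1086 0.0827];234 [0.5401 0.1085 0.0819];235 [0.5382 0.1087 0.0833];236 [0.5358 0.1094 0.0885];237 [0.5341 0.1094 0.0887];238 [0.5324 0.1094 0.0885];239 [0.5305 0.1096 0.0901];240 [0.529  0.1095 0.0893];241 [0.5273 0.1096 0.0894];242 [0.5256 0.1096 0.0896];243 [0.5239 0.1097 0.0899];244 [0.5222 0.1097 0.0901];245 [0.5208 0.1095 0.0877];[[ 0.255 -0.     0.967  0.159]
 [-0.967  0.002  0.255 -0.604]
 [-0.002 -1.     0.     0.23 ]
 [ 0.     0.     0.     1.   ]]
```

Call:
drive_tool(motion=[[[-0.9,0,0.6],[0,0.83,0],-1],[[-0.95,0,0.55],[0,0.83,0],-1],[[-1,0,0.5],[0,0.83,0],-1],[[-1,0,0.45],[0,0,0],-1],[[-1,0,0.45],[0,0,0],-1],[[-1,0,0.45],[0,0,0],-1],[[-1,0,0.45],[0,0,0],-1],[[-1,0,0.45],[0,0,0],-1],[[-1,0,0.45],[0,0,0],-1],[[-1,0,0.45],[0,0,0],-1],[[-1,0,0.45],[0,0,0],-1],[[-1,0,0.45],[0,0,0],-1]])

```text
time: 1.3
tool_pos: [0.279, -0.2964, 0.2308]
tool_rot: [0.51, -0.51, 0.49, -0.49]
contact_force: [0.7, 0.4, 0.3]
gripper_width: 0.997
```

Call:
drive_tool(motion=[[[-1,0,0.45],[0,0,0],-1],[[-1,0,0.45],[0,0,0],-1],[[-1,0,0.45],[0,0,0],-1],[[-1,0,0.45],[0,0,0],-1],[[-1,0,0.45],[0,0,0],-1],[[-1,0,0.45],[0,0,0],-1],[[-1,0,0.45],[0,0,0],-1],[[-1,0,0.45],[0,0,0],-1],[[-1,0,0.45],[0,0,0],-1],[[-1,0,0.45],[0,0,0],-1],[[-1,0,0.45],[0,0,0],-1],[[-1,0,0.45],[0,0,0],-1]])

```text
time: 2.5
tool_pos: [0.4016, 0.0087, 0.2309]
tool_rot: [-0.51, 0.51, -0.49, 0.49]
contact_force: [0.4, 0.4, 0.2]
gripper_width: 1.0
```

Call:
drive_tool(motion=[[[-1,0,0.5],[0,0,0],-1],[[-1,0,0.5],[0,0,0],-1],[[-1,0,0.5],[0,0,0],-1],[[-1,0,0.5],[0,0,0],-1],[[-1,0,0.5],[0,0,0],-1],[[-1,0,0.5],[0,0,0],-1],[[-1,0,0.5],[0,0,0],-1],[[-1,0,0.5],[0,0,0],-1],[[-1,0,0.5],[0,0,0],-1],[[-1,0,0.5],[0,0,0],-1],[[-1,0,0.5],[0,0,0],-1],[[-0.8,0,0.5],[0,0,0],-1]])

```text
time: 3.7
tool_pos: [0.5395, 0.3097, 0.2305]
tool_rot: [-0.51, 0.511, -0.49, 0.489]
contact_force: [0.4, -0.5, -0.7]
gripper_width: 0.996
```

```bash
cat >> h.py <<'E'
def goal(s,p):  # units along the tool axes to reach world point p
    M=tool(s);return np.round(M[:3,:3].T@(np.array(p)-M[:3,3])/.025,2)
E
python3 - <<'E'
from h import *
from plant import manip
s,f,W,T=frame(manip);im=f["img"]
cv2.imwrite("pics/c.png",im)
m=red(im)&(W[...,2]>.04)&(W[...,2]<.075);P=W[m];print(m.sum(),np.median(P,0),P.min(0),P.max(0))
c=max(cv2.findContours((red(im)*255).astype(np.uint8),0,2)[0],key=cv2.contourArea);print(cv2.minEnclosingCircle(c), ray(f,*cv2.minEnclosingCircle(c)[0],.062,T))
print(T.round(3),tool(s).round(3),s["tool_pos"],goal(s,[*ray(f,*cv2.minEnclosingCircle(c)[0],.062,T)[:2],.04]))
E
```

```text
return _methods._mean(a, axis=axis, dtype=dtype,
  ret = um.true_divide(
Traceback (most recent call last):
ValueError: zero-size array to reduction operation minimum which has no identity
```

View pics/c.png

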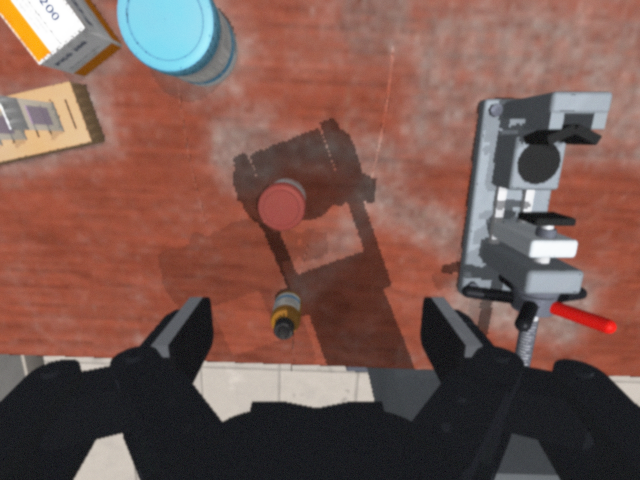

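The wrist view shows the jar lid in shadow at (282,205), the dropper at (286,315) and the clamp at right with its disc at (538,162). The lid is dark here, so I find it by height instead.

```bash
python3 - <<'E'
from h import *
from plant import manip
s,f,W,T=frame(manip);im=f["img"];z=W[...,2];v,u=np.mgrid[:480,:640]
m=(abs(u-282)<40)&(abs(v-205)<45)&(z>.052)&(z<.072);P=W[m]
c=max(cv2.findContours((m*255).astype(np.uint8),0,2)[0],key=cv2.contourArea);(cu,cv_),r=cv2.minEnclosingCircle(c)
p=ray(f,cu,cv_,np.median(P[:,2]),T);print(m.sum(),np.median(P,0),np.percentile(P,[2,98],axis=0),cu,cv_,r,p)
m=(abs(u-286)<25)&(v<330)&(v>280)&(z>.02);print("dropper",np.median(W[m],0))
# clamp from this view
q=(u>440)&(z>.043)&(z<.053)&(v<200)&(v>120);print("ped",np.percentile(W[q],[2,50,98],axis=0).round(4)); print("disc",ray(f,538.5,162,.048,T))
q=(u>540)&red(im);print("spoke",np.percentile(W[q],[2,50,98],axis=0).round(4)); print("tip",ray(f,611,326,.125,T))
print(goal(s,[p[0],p[1],.14]),goal(s,[p[0],p[1],.04]))
E
```

```text
1775 [0.54928019 0.3416171  0.06038642] [[0.52956653 0.32256118 0.05746253]
 [0.56837779 0.36051656 0.06228215]] 284.0274963378906 207.55702209472656 23.94295310974121 [0.54922234 0.34157883 0.06038642]
dropper [0.43473279 0.33653868 0.04669309]
ped [[0.5737 0.0905 0.0442]
 [0.5945 0.1142 0.0474]
 [0.6168 0.1345 0.0491]]
disc [0.59847982 0.11455938 0.048     ]
spoke [[nan nan nan]
 [nan nan nan]
 [nan nan nan]]
tip [0.47889526 0.07787916 0.125     ]
[-1.17  3.62  0.4 ] [-1.16  7.62  0.4 ]
```

Call:
drive_tool(motion=[[[-0.6,0.3,0.2],[0,0,0],-1],[[-0.57,0.9,0.2],[0,0,0],-1],[[0,1,0],[0,0,0],-1],[[0,1,0],[0,0,0],-1],[[0,1,0],[0,0,0],-1],[[0,1,0],[0,0,0],-1],[[0,1,0],[0,0,0],-1],[[0,0.9,0],[0,0,0],-1],[[0,0.5,0],[0,0,0],-1],[[0,0,0],[0,0,0],-1]])

```text
time: 4.8
tool_pos: [0.5465, 0.3367, 0.0387]
tool_rot: [-0.508, 0.512, -0.49, 0.489]
contact_force: [-0.1, -0.5, 0.6]
gripper_width: 1.003
```

Call:
drive_tool(motion=[[[0,0,0],[0,0,0],1],[[0,0,0],[0,0,0],1],[[0,0,0],[0,0,0],1],[[0,0,0],[0,0,0],1],[[0,0,0],[0,0,0],1],[[0,0,0],[0,0,0],1],[[0,0,0],[0,0,0],1],[[0,0,0],[0,0,0],1]])

```text
time: 5.6
tool_pos: [0.5498, 0.3387, 0.0434]
tool_rot: [0.511, -0.509, 0.489, -0.49]
contact_force: [-0.4, 0.7, 5.1]
gripper_width: 0.476
```

Call:
drive_tool(motion=[[[0,-0.4,0],[0,0,0],1],[[0,-1,0],[0,0,0],1],[[0,-1,0],[0,0,0],1],[[0,-1,0],[0,0,0],1],[[0,-1,0],[0,0,0],1],[[0,-0.4,0],[0,0,0],1],[[0.8,0,0.1],[0,0,0],1],[[1,0,0.2],[0,0,0],1],[[1,0,0.2],[0,0,0],1],[[1,0,0.2],[0,0,0],1],[[1,0,0.2],[0,0,0],1],[[1,0,0.2],[0,0,0],1]])

```text
time: 6.8
tool_pos: [0.5812, 0.1931, 0.1603]
tool_rot: [-0.509, 0.511, -0.49, 0.489]
contact_force: [-0.1, 0.5, -0.8]
gripper_width: 0.482
```

Call:
drive_tool(motion=[[[1,0,0.2],[0,0,0],1],[[0.8,0,0.2],[0,0,0],1],[[0.5,0,0.2],[0,0,0],1],[[0,0,0],[0,0,0],1],[[0,0,0],[0,0,0],1]])

```text
time: 7.3
tool_pos: [0.5988, 0.1377, 0.1609]
tool_rot: [-0.51, 0.51, -0.49, 0.489]
contact_force: [-1.1, 0.1, -0.5]
gripper_width: 0.48
```

```bash
python3 - <<'E'
from h import *
from plant import manip
s,f,W,T=frame(manip);im=f["img"];print(s["tool_pos"],s["contact_force"],s["gripper_width"],tool(s)[:3,:3].round(3))
t=manip.grab_frame("top");Wt=cloud(t)
np.savez("/tmp/w1.npz",W=W,T=T,**f);np.savez("/tmp/t1.npz",W=Wt,**t)
cv2.imwrite("pics/d.png",np.vstack([im[:480],np.zeros((4,640,3),np.uint8)])) 
cv2.imwrite("pics/d.png",im)
E
```

```text
[0.59877258 0.13774052 0.16088951] [-1.07669236  0.05893203 -0.4662205 ] 0.480423984462385 [[ 0.04  -0.001  0.999]
 [-0.999  0.     0.04 ]
 [-0.001 -1.    -0.001]]
```

View pics/d.png

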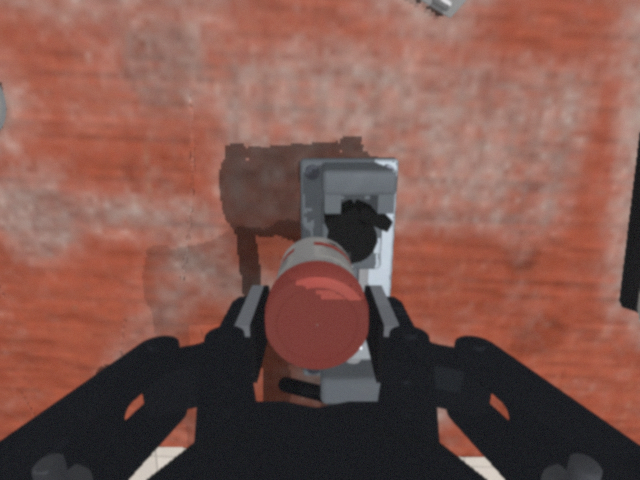

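The jar hangs upright in the jaws with its lid at (318,315). The V jaw block is at (360,180) and the pedestal disc at (355,238). Next I measure the held jar against the nest.

```bash
python3 - <<'E'
from h import *
for n in("w1","t1"):
    d=np.load(f"/tmp/{n}.npz");W=d["W"];z=W[...,2]
    def show(k,m):
        P=W[m];print(n,k,len(P),np.percentile(P,[1,50,99],axis=0).round(4).tolist() if len(P) else "")
    x,y=W[...,0],W[...,1];c=(abs(y-.11)<.06)
    show("vblock",c&(x>.61)&(x<.67)&(z>.08)&(z<.1))
    show("vgrey",c&(x>.63)&(x<.67)&(z>.085)&(z<.1))
    show("ped",c&(x>.56)&(x<.64)&(z>.043)&(z<.053))
    show("base",c&(x>.45)&(x<.68)&(z>.008)&(z<.02))
    b=d["img"];show("lid",(abs(x-.6)<.04)&(abs(y-.138)<.04)&(z>.165)&(z<.195)&(b[...,2]>b[...,1]+30.))
    show("body",(abs(x-.6)<.04)&(abs(y-.138)<.04)&(z>.115)&(z<.15))
# wrist: V-block far/near edges by column profile
d=np.load("/tmp/w1.npz");W=d["W"]
for u in(345,360,375):print(u,[(v,*W[v,u].round(3)) for v in range(156,266,6)])
E
```

```text
w1 vblock 3560 [[0.6148, 0.0915, 0.0806], [0.6379, 0.1133, 0.0876], [0.6519, 0.1353, 0.0895]]
w1 vgrey 2237 [[0.6304, 0.0914, 0.0854], [0.6429, 0.113, 0.0879], [0.6518, 0.1355, 0.0896]]
w1 ped 1948 [[0.5736, 0.0887, 0.0442], [0.5957, 0.1055, 0.0477], [0.6145, 0.1345, 0.0492]]
w1 base 3512 [[0.4549, 0.0707, 0.0099], [0.609, 0.1315, 0.0132], [0.6547, 0.1522, 0.0196]]
w1 lid 8955 [[0.5792, 0.1177, 0.1663], [0.6014, 0.1378, 0.178], [0.619, 0.1575, 0.18]]
w1 body 1179 [[0.6053, 0.1206, 0.1186], [0.6156, 0.1396, 0.1365], [0.6177, 0.1565, 0.1497]]
t1 vblock 0 
t1 vgrey 0 
t1 ped 298 [[0.5795, 0.0876, 0.0444], [0.5945, 0.1016, 0.0478], [0.6149, 0.1195, 0.0514]]
t1 base 283 [[0.4509, 0.071, 0.0101], [0.4686, 0.1191, 0.0133], [0.6293, 0.144, 0.0195]]
t1 lid 72 [[0.577, 0.1203, 0.1657], [0.5828, 0.1299, 0.1782], [0.5884, 0.1362, 0.1809]]
t1 body 10 [[0.5792, 0.1212, 0.1254], [0.5811, 0.1268, 0.139], [0.586, 0.1315, 0.1489]]
345 [(156, np.float64(0.655), np.float64(0.116), np.float64(-0.001)), (162, np.float64(0.651), np.float64(0.118), np.float64(0.023)), (168, np.float64(0.651), np.float64(0.1
[... 2786 characters left out ...]
04, np.float64(0.629), np.float64(0.101), np.float64(0.078)), (210, np.float64(0.626), np.float64(0.101), np.float64(0.08)), (216, np.float64(0.623), np.float64(0.102), np.float64(0.088)), (222, np.float64(0.619), np.float64(0.102), np.float64(0.087)), (228, np.float64(0.606), np.float64(0.094), np.float64(0.047)), (234, np.float64(0.601), np.float64(0.094), np.float64(0.049)), (240, np.float64(0.597), np.float64(0.094), np.float64(0.049)), (246, np.float64(0.592), np.float64(0.093), np.float64(0.048)), (252, np.float64(0.587), np.float64(0.093), np.float64(0.048)), (258, np.float64(0.582), np.float64(0.092), np.float64(0.048)), (264, np.float64(0.577), np.float64(0.092), np.float64(0.047))]
```

Call:
drive_tool(motion=[[[0.6,0,-0.1],[0,0,0],1],[[0.44,0.1,-0.1],[0,0,0],1],[[0,0.6,0],[0,0,0],1],[[0,0.8,0],[0,0,0],1],[[0,0.6,0],[0,0,0],1],[[0,0.4,0],[0,0,0],1],[[0,0.1,0],[0,0,0],1],[[0,0,0],[0,0,0],1],[[0,0,0],[0,0,0],1]])

```text
time: 8.3
tool_pos: [0.5958, 0.1113, 0.0972]
tool_rot: [0.51, -0.51, 0.489, -0.49]
contact_force: [0.1, 0.3, 0.1]
gripper_width: 0.48
```

Call:
drive_tool(motion=[[[0,0.04,0],[0,0,0],1],[[0,0.04,0],[0,0,0],1],[[0,0,0],[0,0,0],1]])

```text
time: 8.6
tool_pos: [0.5952, 0.1112, 0.0946]
tool_rot: [0.51, -0.51, 0.49, -0.49]
contact_force: [-0.8, 0.2, -0.3]
gripper_width: 0.481
```

Call:
drive_tool(motion=[[[0,0.04,0],[0,0,0],1],[[0,0.04,0],[0,0,0],1],[[0,0,0],[0,0,0],1]])

```text
time: 8.9
tool_pos: [0.5949, 0.1112, 0.092]
tool_rot: [-0.51, 0.51, -0.49, 0.49]
contact_force: [-0.5, 0.0, -0.8]
gripper_width: 0.481
```

Call:
drive_tool(motion=[[[0,0.04,0],[0,0,0],1],[[0,0,0],[0,0,0],1]])

```text
time: 9.1
tool_pos: [0.5953, 0.1112, 0.0915]
tool_rot: [0.51, -0.51, 0.49, -0.49]
contact_force: [-0.6, 0.3, 1.0]
gripper_width: 0.482
```

Call:
drive_tool(motion=[[[0,0.02,0],[0,0,0],1],[[0,0,0],[0,0,0],-0.5],[[0,0,0],[0,0,0],-0.5],[[0,0,0],[0,0,0],-0.5],[[0,0,0],[0,0,0],-0.5],[[0,-0.3,0],[0,0,0],-0.5],[[0,-1,0],[0,0,0],-0.5],[[0,-1,0],[0,0,0],-0.5],[[0,-1,0],[0,0,0],-0.5],[[0,-1,0],[0,0,0],1],[[0,0,0],[0,0,0],1]])

```text
time: 10.2
tool_pos: [0.5977, 0.1114, 0.204]
tool_rot: [0.512, -0.508, 0.488, -0.492]
contact_force: [0.3, -0.3, 0.1]
gripper_width: 0.423
```

```bash
python3 - <<'E'
from h import *
from plant import manip
s,f,W,T=frame(manip);im=f["img"];print(s["tool_pos"],s["contact_force"],s["gripper_width"])
t=manip.grab_frame("top")
cv2.imwrite("pics/e.png",np.hstack([im[150:,180:480],cv2.resize(t["img"][150:315,320:420],(200,330))]))
b=im.astype(int);x,y,z=[W[...,i] for i in range(3)]
m=(z>.1)&(z<.115)&(abs(x-.6)<.04)&(abs(y-.11)<.04);print("lid",np.percentile(W[m],[1,50,99],axis=0).round(4).tolist())
Wt=cloud(t);x,y,z=[Wt[...,i] for i in range(3)];m=(z>.1)&(z<.115)&(abs(x-.6)<.04)&(abs(y-.11)<.04);print("top lid",np.percentile(Wt[m],[1,50,99],axis=0).round(4).tolist())
E
```

```text
[0.59774368 0.11138902 0.20399254] [ 0.30013342 -0.31072406  0.12633599] 0.4233106157107002
lid [[0.5752, 0.092, 0.1019], [0.5959, 0.112, 0.1084], [0.6153, 0.1319, 0.1104]]
top lid [[0.5792, 0.1239, 0.1004], [0.592, 0.1285, 0.1081], [0.6069, 0.1321, 0.1113]]
```

View pics/e.png

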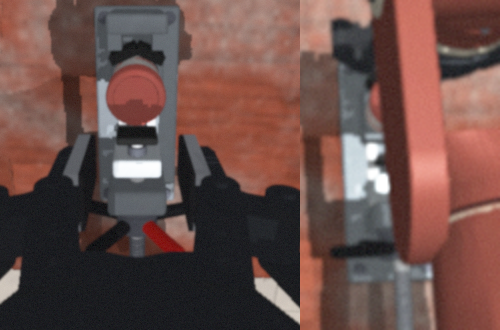

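The wrist view shows the jar upright on the pedestal and free, with its lid at (135,92) near the V pads. Next: the wheel.

Call:
drive_tool(motion=[[[-0.75,0,-0.83],[0,0,0],1],[[-0.75,0,-0.83],[0,0,0],1],[[-0.75,0.2,-0.83],[0,0,0],1],[[-0.75,0.4,-0.83],[0,0,0],1],[[-0.75,0.5,-0.83],[0,0,0],1],[[-0.75,0.5,-0.83],[0,0,0],1]])

```text
time: 10.9
tool_pos: [0.4641, 0.2188, 0.1558]
tool_rot: [-0.509, 0.511, -0.49, 0.489]
contact_force: [0.7, 0.7, 0.7]
gripper_width: -0.002
```

Call:
drive_tool(motion=[[[0,0,0],[0,0,-1],1],[[0,0,0],[0,0,-1],1],[[0,0,0],[0,0,-1],1],[[0,0,0],[0,0,-1],1],[[0,0,0],[0,0,-1],1],[[0,0,0],[0,0,-1],1],[[0,0,0],[0,0,-1],1],[[0,0,0],[0,0,-1],1],[[0,0,0],[0,0,0],1]])

```text
time: 11.8
tool_pos: [0.4643, 0.2187, 0.1546]
tool_rot: [-0.31, 0.65, -0.285, 0.633]
contact_force: [0.1, -0.3, 0.0]
gripper_width: -0.003
```

```bash
cat >> h.py <<'E'
yaw=.039;HUB=np.array([.4738,.1066,.075])
C=np.array([[np.cos(yaw),-np.sin(yaw),0],[np.sin(yaw),np.cos(yaw),0],[0,0,1]])
def wheelpose(s):
    "tool tilt (deg, clockwise), and TCP in the tilted wheel frame: t right, r out, x along clamp x (mm)"
    M=tool(s);Q=C.T@M[:3,:3];a=np.arctan2(Q[1,1],-Q[2,1]);p=C.T@(M[:3,3]-HUB)*1000
    out=np.array([0,-np.sin(a),np.cos(a)]);ri=np.array([0,-np.cos(a),-np.sin(a)])
    F=C.T@s["contact_force"]
    return dict(tilt=round(np.degrees(a),2),t=round(p@ri,1),r=round(p@out,1),x=round(p[0],1),Ft=round(F@ri,2),Fr=round(F@out,2),Fx=round(F[0],2),Mx=round((C.T@s["ft_torque"])[0],3),MxF=round(np.cross(p/1000,F)[0],3))
E
python3 - <<'E'
from h import *
from plant import manip
s,f,W,T=frame(manip);print(s["joint_pos"],s["tool_pos"],s["gripper_width"],wheelpose(s));print((C.T@tool(s)[:3,:3]).round(3))
cv2.imwrite("pics/f.png",f["img"])
t=manip.grab_frame("side");np.savez("/tmp/s2.npz",**t)
im=f["img"];P=C.T@((W-HUB).reshape(-1,3).T);P=P.T.reshape(W.shape)*1000
b=im.astype(int);m=(abs(P[...,0])<12)&(np.hypot(P[...,1],P[...,2])<72)&(P[...,2]>-60)
print(m.sum())
rr=np.hypot(P[...,1],P[...,2]);th=np.degrees(np.arctan2(-P[...,1],P[...,2]))
mm=m&(rr>35)&(rr<62);print(np.histogram(th[mm],bins=range(-180,181,10)));mr=mm&(b[...,2]>130)&(b[...,1]<80);print("red",np.median(th[mr]),mr.sum(),"x",np.median(P[mm][:,0]),"rmax",np.percentile(rr[m],98))
E
```

```text
[ 0.59413126  0.13873007  1.76948405 -0.58039235  1.64083636  2.20119246] [0.46428972 0.21869178 0.15455569] -0.002503051645923516 {'tilt': np.float64(-40.18), 't': np.float64(-34.5), 'r': np.float64(133.3), 'x': np.float64(-5.1), 'Ft': np.float64(0.26), 'Fr': np.float64(-0.21), 'Fx': np.float64(0.11), 'Mx': np.float64(0.302), 'MxF': np.float64(0.028)}
[[ 0.007 -0.003  1.   ]
 [-0.764 -0.645  0.004]
 [ 0.645 -0.764 -0.006]]
3426
(array([179,   0,   0,   0,   0,   0,  32, 510,   1,   0,   0,   0,   0,
       202, 209,   0,   0,   0,   0,   0, 337, 200,   0,   0,   0,   0,
         0,  43,  59,   0,   0,   0,   0,   0,   0,  24]), array([-180, -170, -160, -150, -140, -130, -120, -110, -100,  -90,  -80,
        -70,  -60,  -50,  -40,  -30,  -20,  -10,    0,   10,   20,   30,
         40,   50,   60,   70,   80,   90,  100,  110,  120,  130,  140,
        150,  160,  170,  180]))
red 29.192236745697496 537 x 2.1745567983627248 rmax 60.821608728371814
```

View pics/f.png

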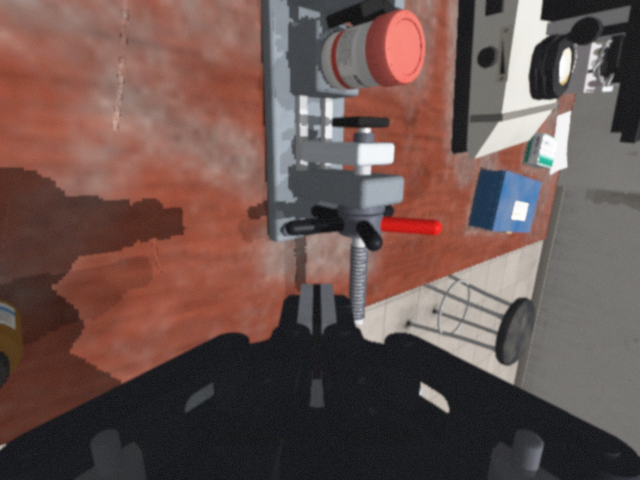

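The wrist view shows the wheel at (360,225): red spoke to the right (410,226), the spoke to push leaning left (310,228), and the closed fingers at (317,300) to its left and above. The jar is still standing at (380,50).

Call:
drive_tool(motion=[[[0,0.6,0],[0,0,0],1],[[0,0.9,0],[0,0,0],1],[[0,0.9,0],[0,0,0],1],[[0,0.8,0],[0,0,0],1],[[0,0.5,0],[0,0,0],1],[[0,0,0],[0,0,0],1]])

```text
time: 12.5
tool_pos: [0.4673, 0.1571, 0.0859]
tool_rot: [-0.31, 0.647, -0.287, 0.634]
contact_force: [0.0, -0.1, -0.2]
gripper_width: 0.001
```

Call:
drive_tool(motion=[[[0.12,0,0],[0,0,0],1],[[0.12,0,0],[0,0,0],1],[[0.12,0,0],[0,0,0],1],[[0.12,0,0],[0,0,0],1],[[0,0,0],[0,0,0],1]])

```text
time: 13.0
tool_pos: [0.4693, 0.1501, 0.0959]
tool_rot: [-0.312, 0.646, -0.286, 0.635]
contact_force: [-0.3, 0.6, 0.4]
gripper_width: 0.0
```

```bash
python3 -c "
from h import *
from plant import manip
print(wheelpose(manip.state()))"
```

```text
{'tilt': np.float64(-39.97), 't': np.float64(-20.1), 'r': np.float64(44.1), 'x': np.float64(-2.8), 'Ft': np.float64(-0.19), 'Fr': np.float64(0.73), 'Fx': np.float64(-0.29), 'Mx': np.float64(0.339), 'MxF': np.float64(0.006)}
```

Call:
drive_tool(motion=[[[0.06,0.1,-0.1],[0,0,0],1],[[0.06,0.06,0],[0,0,0],1],[[0.06,0,0],[0,0,0],1],[[0.06,0,0],[0,0,0],1],[[0.06,0,0],[0,0,0],1]])

```text
time: 13.5
tool_pos: [0.4663, 0.1423, 0.096]
tool_rot: [-0.313, 0.647, -0.287, 0.634]
contact_force: [-1.2, 4.7, -3.8]
gripper_width: 0.0
```

Call:
drive_tool(motion=[[[0.06,0,0],[0,0,0],1],[[0.06,0,0],[0,0,0],1],[[0.06,0,0],[0,0,0],1],[[0.06,0,0],[0,0,0],1]])

```text
time: 13.9
tool_pos: [0.4665, 0.1374, 0.1]
tool_rot: [-0.312, 0.647, -0.286, 0.634]
contact_force: [-0.7, 4.5, -3.9]
gripper_width: -0.0
```

```bash
python3 -c "
from h import *
from plant import manip
print(wheelpose(manip.state()))"
```

```text
{'tilt': np.float64(-39.91), 't': np.float64(-7.8), 'r': np.float64(39.0), 'x': np.float64(-6.1), 'Ft': np.float64(-5.94), 'Fr': np.float64(-0.12), 'Fx': np.float64(-0.49), 'Mx': np.float64(1.403), 'MxF': np.float64(-0.233)}
```

Call:
drive_tool(motion=[[[0.14,-0.03,0],[0,0,1],1],[[0.14,-0.03,0],[0,0,1],1],[[0.14,-0.03,0],[0,0,1],1],[[0.14,-0.03,0],[0,0,1],1],[[0.14,-0.03,0],[0,0,1],1],[[0.14,-0.03,0],[0,0,1],1]])

```text
time: 14.5
tool_pos: [0.4667, 0.1212, 0.114]
tool_rot: [-0.466, 0.55, -0.445, 0.531]
contact_force: [-1.6, 6.4, -3.6]
gripper_width: 0.003
```

```bash
python3 -c "
from h import *
from plant import manip
print(wheelpose(manip.state()))"
```

```text
{'tilt': np.float64(-9.71), 't': np.float64(-8.0), 'r': np.float64(41.0), 'x': np.float64(-6.5), 'Ft': np.float64(-6.99), 'Fr': np.float64(-2.42), 'Fx': np.float64(-1.33), 'Mx': np.float64(1.154), 'MxF': np.float64(-0.306)}
```

Call:
drive_tool(motion=[[[0.14,-0.02,0],[0,0,1],1],[[0.14,-0.02,0],[0,0,1],1],[[0.14,-0.02,0],[0,0,1],1],[[0.14,-0.02,0],[0,0,1],1],[[0.14,-0.02,0],[0,0,1],1],[[0.14,-0.02,0],[0,0,1],1],[[0.14,-0.02,0],[0,0,1],1],[[0.14,-0.02,0],[0,0,1],1]])

```text
time: 15.3
tool_pos: [0.4682, 0.0934, 0.1159]
tool_rot: [0.621, -0.365, 0.606, -0.339]
contact_force: [-1.0, 6.2, 1.6]
gripper_width: -0.005
```

```bash
python3 -c "
from h import *
from plant import manip
s=manip.state();print(wheelpose(s),s['joint_pos'])"
```

```text
{'tilt': np.float64(30.32), 't': np.float64(-9.4), 'r': np.float64(41.9), 'x': np.float64(-6.1), 'Ft': np.float64(-6.24), 'Fr': np.float64(-1.75), 'Fx': np.float64(-0.77), 'Mx': np.float64(0.786), 'MxF': np.float64(-0.278)} [-0.25633631 -0.15944093  2.08540017  0.51055695  1.40952694  1.13856238]
```

Call:
drive_tool(motion=[[[-0.35,0,0],[0,0,0],1],[[-0.05,-0.8,0],[0,0,0],1],[[0,-1,0],[0,0,0],1],[[-0.3,0.05,0],[0,0,-1],1],[[-0.3,0.05,0],[0,0,-1],1],[[-0.3,0.05,0],[0,0,-1],1],[[-0.3,0.05,0],[0,0,-1],1],[[-0.3,0.05,0],[0,0,-1],1],[[-0.3,0.05,0],[0,0,-1],1],[[-0.3,0.05,0],[0,0,-1],1],[[-0.3,0.05,0],[0,0,-1],1],[[-0.3,0.05,0],[0,0,-1],1]])

```text
time: 16.5
tool_pos: [0.4673, 0.1465, 0.1613]
tool_rot: [-0.442, 0.569, -0.416, 0.555]
contact_force: [-0.6, -0.2, 0.1]
gripper_width: 0.001
```

Call:
drive_tool(motion=[[[-0.3,0.05,0],[0,0,-1],1],[[-0.3,0.05,0],[0,0,-1],1],[[-0.3,0.05,0],[0,0,-1],1],[[-0.3,0.05,0],[0,0,-1],1],[[-0.3,0.05,0],[0,0,-1],1],[[-0.3,0,0],[0,0,0],1],[[0,0,0],[0,0,0],1],[[0,0,0],[0,0,0],1]])

```text
time: 17.3
tool_pos: [0.4656, 0.1826, 0.1342]
tool_rot: [-0.312, 0.646, -0.286, 0.635]
contact_force: [-0.4, 0.2, -0.1]
gripper_width: -0.002
```

```bash
cat > look.py <<'E'
from h import *
from plant import manip
import sys
s,f,W,T=frame(manip);print(wheelpose(s),s["time"])
cv2.imwrite(sys.argv[1],f["img"])
P=((W-HUB)@C)*1000;rr=np.hypot(P[...,1],P[...,2]);th=np.degrees(np.arctan2(-P[...,1],P[...,2]));b=f["img"].astype(int)
mm=(abs(P[...,0])<12)&(rr>35)&(rr<62)
h,e=np.histogram(th[mm],bins=range(-180,181,6));print([(int(a),int(n)) for a,n in zip(e,h) if n>15])
mr=mm&(b[...,2]>100)&(b[...,1]<60);print("red",np.median(th[mr]),mr.sum())
Q=P-[125,0,0]  # nest frame mm
z=Q[...,2]+75
for k,m in dict(lid=(abs(Q[...,0])<40)&(abs(Q[...,1])<40)&(z>95)&(z<115),jawpad=(Q[...,0]<-18)&(Q[...,0]>-90)&(abs(Q[...,1])<15)&(z>80)&(z<94)).items():
    if m.sum()>5:print(k,m.sum(),np.percentile(Q[m],[2,50,98],axis=0).round(1).tolist())
E
python3 look.py pics/g.png
```

```text
{'tilt': np.float64(-39.96), 't': np.float64(-20.5), 'r': np.float64(94.3), 'x': np.float64(-5.2), 'Ft': np.float64(-0.27), 'Fr': np.float64(0.06), 'Fx': np.float64(-0.35), 'Mx': np.float64(0.335), 'MxF': np.float64(-0.024)} 17.3
[(-180, 69), (-174, 256), (-168, 64), (-108, 70), (-102, 597), (-96, 95), (-42, 154), (-36, 352), (-30, 141), (30, 278), (36, 388), (102, 33), (174, 31)]
red 106.82919804003772 27
lid 4586 [[-25.1, -15.8, 20.9], [-7.8, 9.0, 33.0], [8.5, 22.5, 34.6]]
jawpad 2042 [[-86.8, -14.1, 5.2], [-52.1, 1.9, 12.2], [-19.7, 14.5, 18.1]]
```

View pics/g.png

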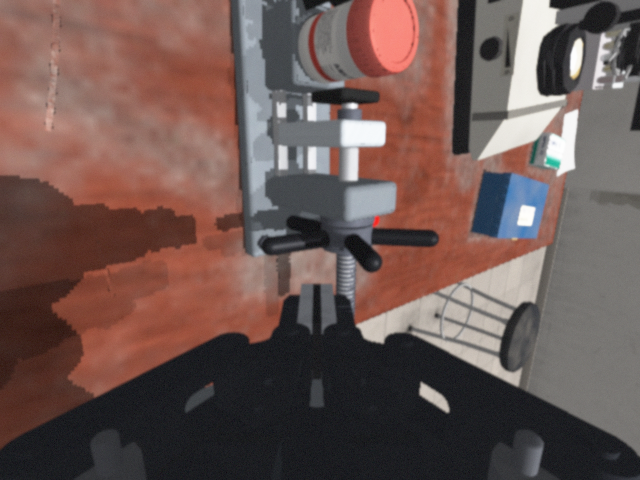

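The wrist view shows the wheel advanced to about 1.9 rad: one spoke to the right (400,237), the next leaning left (300,243). The jar is upright at (360,40), with the pad at (348,97) and still a gap between them.

Call:
drive_tool(motion=[[[0,0.5,-0.03],[0,0,0],1],[[0,0.9,0],[0,0,0],1],[[0,0.5,0],[0,0,0],1],[[0,0.25,0],[0,0,0],1],[[0.12,0,0],[0,0,0],1],[[0.12,0,0],[0,0,0],1],[[0.12,0,0],[0,0,0],1],[[0.12,0,0],[0,0,0],1]])

```text
time: 18.15
tool_pos: [0.4666, 0.1397, 0.0999]
tool_rot: [-0.313, 0.646, -0.286, 0.635]
contact_force: [0.6, 5.0, -3.7]
gripper_width: -0.004
```

Call:
drive_tool(motion=[[[0.14,-0.03,0],[0,0,1],1],[[0.14,-0.03,0],[0,0,1],1],[[0.07,-0.01,0],[0,0,0.5],1],[[0.07,-0.01,0],[0,0,0.5],1]])

```text
time: 18.55
tool_pos: [0.466, 0.1327, 0.1071]
tool_rot: [-0.394, 0.603, -0.369, 0.587]
contact_force: [-1.5, 5.7, -1.7]
gripper_width: 0.004
```

```bash
python3 -c "
from h import *
from plant import manip
s=manip.state();print(wheelpose(s))"
```

```text
{'tilt': np.float64(-24.67), 't': np.float64(-10.6), 'r': np.float64(40.1), 'x': np.float64(-6.8), 'Ft': np.float64(-5.95), 'Fr': np.float64(0.82), 'Fx': np.float64(-1.25), 'Mx': np.float64(1.185), 'MxF': np.float64(-0.23)}
```

```bash
cat > meas.py <<'E'
from h import *
from plant import manip
import sys
def phi(w): return w["tilt"]+np.degrees(np.arcsin(6/np.hypot(w["t"]+8,w["r"]))+np.arctan((w["t"]+8)/w["r"]))
def tau(w): return -w["Ft"]*w["r"]/1000+w["Fr"]*(w["t"]+8)/1000
n=int(sys.argv[1]);off=float(sys.argv[2]);L=[wheelpose(manip.state())]
for i in range(n): manip.grab_frame("top");L.append(wheelpose(manip.state()))
w=L[-1];tt=[tau(x) for x in L]
print("wheel %.3f moving %.3f still %.3f sd %.3f"%(np.radians(phi(w)+off),tt[0],np.mean(tt[1:]),np.std(tt[1:])),w["tilt"],w["t"],w["r"],"Ft",round(np.mean([x["Ft"] for x in L[1:]]),2),"Mx",round(np.mean([x["Mx"] for x in L[1:]]),3))
E
python3 meas.py 5 144
```

```text
wheel 2.188 moving 0.236 still 0.203 sd 0.036 -24.96 -9.6 40.1 Ft -5.09 Mx 0.963
```

Call:
drive_tool(motion=[[[0.07,-0.01,0],[0,0,0.5],1],[[0.07,-0.01,0],[0,0,0.5],1]])

```text
time: 19.0
tool_pos: [0.4665, 0.1299, 0.109]
tool_rot: [-0.419, 0.587, -0.394, 0.57]
contact_force: [-1.2, 5.5, -0.6]
gripper_width: -0.004
```

```bash
python3 meas.py 5 144
```

```text
wheel 2.277 moving 0.213 still 0.202 sd 0.034 -20.0 -9.5 39.9 Ft -5.12 Mx 0.954
```

Call:
drive_tool(motion=[[[0.07,-0.01,0],[0,0,0.5],1],[[0.07,-0.01,0],[0,0,0.5],1]])

```text
time: 19.45
tool_pos: [0.4667, 0.1266, 0.1107]
tool_rot: [-0.443, 0.569, -0.419, 0.551]
contact_force: [-2.0, 6.8, -0.1]
gripper_width: -0.004
```

```bash
python3 meas.py 5 144
```

```text
wheel 2.368 moving 0.262 still 0.207 sd 0.035 -15.03 -9.4 39.6 Ft -5.25 Mx 0.908
```

Call:
drive_tool(motion=[[[0.07,-0.01,0],[0,0,0.5],1],[[0.07,-0.01,0],[0,0,0.5],1]])

```text
time: 19.9
tool_pos: [0.4668, 0.1232, 0.1122]
tool_rot: [-0.466, 0.551, -0.444, 0.532]
contact_force: [-1.7, 6.4, 0.9]
gripper_width: 0.003
```

```bash
python3 meas.py 5 144
```

```text
wheel 2.460 moving 0.242 still 0.200 sd 0.022 -10.05 -9.2 39.4 Ft -5.1 Mx 0.891
```

Call:
drive_tool(motion=[[[0.07,-0.01,0],[0,0,0.5],1],[[0.07,-0.01,0],[0,0,0.5],1]])

```text
time: 20.35
tool_pos: [0.467, 0.1198, 0.1133]
tool_rot: [-0.489, 0.531, -0.467, 0.511]
contact_force: [-1.8, 5.9, 1.1]
gripper_width: -0.003
```

```bash
python3 meas.py 5 144
```

```text
wheel 2.553 moving 0.228 still 0.189 sd 0.030 -5.07 -9.0 39.2 Ft -4.85 Mx 0.831
```

Call:
drive_tool(motion=[[[0.07,-0.01,0],[0,0,0.5],1],[[0.07,-0.01,0],[0,0,0.5],1]])

```text
time: 20.8
tool_pos: [0.4671, 0.1162, 0.1141]
tool_rot: [0.511, -0.51, 0.49, -0.489]
contact_force: [-1.0, 6.1, 1.3]
gripper_width: 0.001
```

```bash
python3 meas.py 5 144
```

```text
wheel 2.648 moving 0.239 still 0.183 sd 0.020 -0.08 -8.7 39.0 Ft -4.73 Mx 0.814
```

Call:
drive_tool(motion=[[[0.07,-0.01,0],[0,0,0.5],1],[[0.07,-0.01,0],[0,0,0.5],1]])

```text
time: 21.25
tool_pos: [0.4673, 0.1126, 0.1146]
tool_rot: [0.532, -0.488, 0.512, -0.466]
contact_force: [-1.0, 7.1, 2.0]
gripper_width: -0.002
```

```bash
python3 meas.py 5 144
```

```text
wheel 2.739 moving 0.279 still 0.199 sd 0.025 4.91 -8.6 38.7 Ft -5.15 Mx 0.746
```

Call:
drive_tool(motion=[[[0.07,-0.01,0],[0,0,0.5],1],[[0.07,-0.01,0],[0,0,0.5],1]])

```text
time: 21.7
tool_pos: [0.4674, 0.109, 0.1147]
tool_rot: [0.551, -0.465, 0.532, -0.443]
contact_force: [-0.7, 5.4, 3.4]
gripper_width: -0.003
```

```bash
python3 meas.py 5 144
```

```text
wheel 2.832 moving 0.226 still 0.196 sd 0.021 9.9 -8.4 38.5 Ft -5.1 Mx 0.673
```

Call:
drive_tool(motion=[[[0.07,-0.02,0],[0,0,0.5],1],[[0.07,-0.02,0],[0,0,0.5],1]])

```text
time: 22.15
tool_pos: [0.4674, 0.1054, 0.1148]
tool_rot: [0.57, -0.442, 0.552, -0.418]
contact_force: [0.1, 6.5, 1.5]
gripper_width: -0.003
```

```bash
python3 meas.py 6 144
```

```text
wheel 2.922 moving 0.257 still 0.169 sd 0.023 14.9 -8.3 38.5 Ft -4.4 Mx 0.66
```

Call:
drive_tool(motion=[[[0.07,-0.02,0],[0,0,0.5],1],[[0.07,-0.02,0],[0,0,0.5],1]])

```text
time: 22.65
tool_pos: [0.4674, 0.1018, 0.1146]
tool_rot: [0.588, -0.417, 0.571, -0.393]
contact_force: [0.1, 6.3, 0.9]
gripper_width: 0.001
```

```bash
python3 meas.py 6 144
```

```text
wheel 3.011 moving 0.243 still 0.187 sd 0.030 19.92 -8.2 38.8 Ft -4.84 Mx 0.623
```

Call:
drive_tool(motion=[[[0.07,-0.02,0],[0,0,0.5],1],[[0.07,-0.02,0],[0,0,0.5],1]])

```text
time: 23.15
tool_pos: [0.4674, 0.0982, 0.1144]
tool_rot: [0.605, -0.392, 0.589, -0.366]
contact_force: [-0.5, 6.6, 1.3]
gripper_width: -0.001
```

```bash
python3 meas.py 6 144
```

```text
wheel 3.098 moving 0.256 still 0.190 sd 0.032 24.94 -8.2 39.0 Ft -4.88 Mx 0.641
```

Call:
drive_tool(motion=[[[0.07,-0.02,0],[0,0,0.5],1],[[0.07,-0.02,0],[0,0,0.5],1]])

```text
time: 23.65
tool_pos: [0.4675, 0.0947, 0.1138]
tool_rot: [0.62, -0.366, 0.605, -0.34]
contact_force: [-1.4, 7.9, 0.7]
gripper_width: -0.002
```

```bash
python3 meas.py 6 144
```

```text
wheel 3.182 moving 0.288 still 0.218 sd 0.030 29.96 -8.3 39.3 Ft -5.54 Mx 0.688
```

Call:
drive_tool(motion=[[[-0.35,0,0],[0,0,0],1],[[-0.05,-0.8,0],[0,0,0],1],[[0,-1,0],[0,0,0],1],[[-0.3,0.05,0],[0,0,-1],1],[[-0.3,0.05,0],[0,0,-1],1],[[-0.3,0.05,0],[0,0,-1],1],[[-0.3,0.05,0],[0,0,-1],1],[[-0.3,0.05,0],[0,0,-1],1],[[-0.3,0.05,0],[0,0,-1],1],[[-0.3,0.05,0],[0,0,-1],1],[[-0.3,0.05,0],[0,0,-1],1],[[-0.3,0.05,0],[0,0,-1],1]])

```text
time: 25.15
tool_pos: [0.4666, 0.1467, 0.1593]
tool_rot: [-0.441, 0.57, -0.416, 0.554]
contact_force: [-0.4, 0.1, -0.1]
gripper_width: -0.001
```

Call:
drive_tool(motion=[[[-0.3,0.05,0],[0,0,-1],1],[[-0.3,0.05,0],[0,0,-1],1],[[-0.3,0.05,0],[0,0,-1],1],[[-0.3,0.05,0],[0,0,-1],1],[[-0.3,0.05,0],[0,0,-1],1],[[-0.35,0,0],[0,0,0],1],[[0,0,0],[0,0,0],1],[[0,0,0],[0,0,0],1]])

```text
time: 25.95
tool_pos: [0.4648, 0.184, 0.1318]
tool_rot: [-0.312, 0.646, -0.286, 0.635]
contact_force: [-0.2, 0.3, 0.2]
gripper_width: 0.0
```

```bash
python3 look.py pics/i.png
```

```text
{'tilt': np.float64(-39.96), 't': np.float64(-23.1), 'r': np.float64(93.4), 'x': np.float64(-6.0), 'Ft': np.float64(-0.11), 'Fr': np.float64(0.29), 'Fx': np.float64(-0.18), 'Mx': np.float64(0.28), 'MxF': np.float64(-0.003)} 25.95
[(-180, 66), (-174, 267), (-168, 59), (-108, 76), (-102, 597), (-96, 93), (-42, 166), (-36, 362), (-30, 141), (30, 258), (36, 415), (102, 28), (174, 22)]
red -169.3981721215087 296
lid 3981 [[-21.1, -16.0, 20.7], [-6.1, 8.6, 32.9], [8.3, 22.7, 34.6]]
jawpad 2086 [[-86.8, -14.0, 5.1], [-42.0, 1.2, 11.7], [-18.8, 14.4, 17.5]]
```

View pics/i.png

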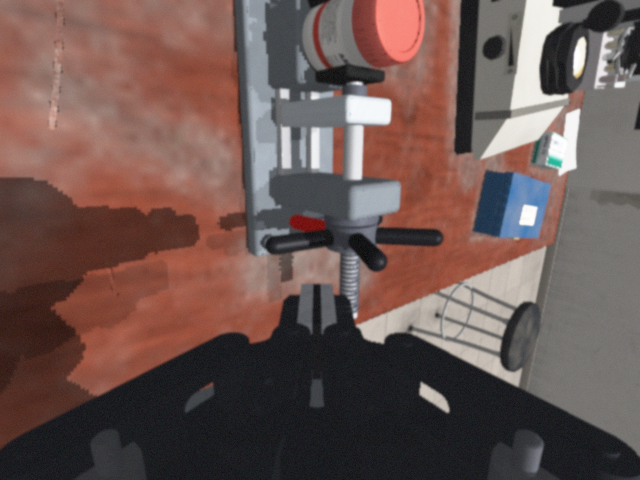

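The wrist view shows the pad at (348,75) touching the upright jar at (365,30). The red spoke is now far round at (305,222), the next spoke to push leans left at (298,242), and the wheel is at about 3.18 rad.

Call:
drive_tool(motion=[[[0,0.5,0],[0,0,0],1],[[0,0.9,0],[0,0,0],1],[[0,0.5,0],[0,0,0],1],[[0,0.2,0],[0,0,0],1],[[0.12,0,0],[0,0,0],1],[[0.12,0,0],[0,0,0],1],[[0.12,0,0],[0,0,0],1],[[0.12,0,0],[0,0,0],1]])

```text
time: 26.8
tool_pos: [0.4666, 0.1416, 0.0995]
tool_rot: [-0.312, 0.646, -0.286, 0.635]
contact_force: [0.1, 0.3, 0.2]
gripper_width: 0.0
```

```bash
python3 meas.py 6 216
```

```text
wheel 3.128 moving 0.001 still 0.007 sd 0.013 -40.0 -11.7 40.7 Ft -0.17 Mx 0.297
```

Call:
drive_tool(motion=[[[0.07,-0.01,0],[0,0,0.5],1]])

```text
time: 27.2
tool_pos: [0.4654, 0.1405, 0.0988]
tool_rot: [-0.326, 0.641, -0.3, 0.627]
contact_force: [-0.1, 0.8, -0.9]
gripper_width: -0.001
```

```bash
python3 meas.py 6 216
```

```text
wheel 3.158 moving 0.049 still 0.189 sd 0.031 -37.48 -12.3 40.2 Ft -4.66 Mx 1.044
```

Call:
drive_tool(motion=[[[0.07,-0.01,0],[0,0,0.5],1]])

```text
time: 27.6
tool_pos: [0.4655, 0.1402, 0.0999]
tool_rot: [-0.34, 0.634, -0.314, 0.619]
contact_force: [-1.0, 6.1, -3.3]
gripper_width: -0.006
```

```bash
python3 meas.py 6 216
```

```text
wheel 3.199 moving 0.271 still 0.263 sd 0.032 -34.98 -12.4 40.1 Ft -6.54 Mx 1.332
```

Call:
drive_tool(motion=[[[0.07,-0.01,0],[0,0,0.5],1]])

```text
time: 28.0
tool_pos: [0.4657, 0.139, 0.1014]
tool_rot: [-0.353, 0.627, -0.328, 0.612]
contact_force: [-1.5, 7.4, -3.1]
gripper_width: 0.001
```

```bash
python3 meas.py 8 216
```

```text
wheel 3.243 moving 0.309 still 0.248 sd 0.029 -32.49 -12.4 40.0 Ft -6.26 Mx 1.299
```

Call:
drive_tool(motion=[[[0.07,-0.01,0],[0,0,0.5],1]])

```text
time: 28.5
tool_pos: [0.4658, 0.1378, 0.1027]
tool_rot: [-0.367, 0.62, -0.341, 0.604]
contact_force: [-2.2, 7.9, -2.3]
gripper_width: -0.003
```

```bash
python3 meas.py 8 216
```

```text
wheel 3.285 moving 0.310 still 0.268 sd 0.021 -29.97 -12.5 39.9 Ft -6.78 Mx 1.311
```

Call:
drive_tool(motion=[[[0.07,-0.01,0],[0,0,0.5],1]])

```text
time: 29.0
tool_pos: [0.466, 0.1366, 0.1039]
tool_rot: [-0.38, 0.612, -0.355, 0.596]
contact_force: [-2.3, 8.8, -2.2]
gripper_width: -0.001
```

```bash
python3 meas.py 8 216
```

```text
wheel 3.329 moving 0.339 still 0.283 sd 0.033 -27.46 -12.5 39.7 Ft -7.27 Mx 1.331
```

Call:
drive_tool(motion=[[[0.07,-0.01,0],[0,0,0.5],1]])

```text
time: 29.5
tool_pos: [0.466, 0.1353, 0.105]
tool_rot: [-0.393, 0.604, -0.368, 0.587]
contact_force: [-0.7, 8.2, -1.4]
gripper_width: -0.002
```

```bash
python3 meas.py 8 216
```

```text
wheel 3.370 moving 0.306 still 0.275 sd 0.027 -24.95 -12.6 39.5 Ft -7.12 Mx 1.383
```

Call:
drive_tool(motion=[[[0.07,-0.01,0],[0,0,0.5],1]])

```text
time: 30.0
tool_pos: [0.466, 0.1339, 0.1061]
tool_rot: [-0.406, 0.596, -0.381, 0.579]
contact_force: [-2.4, 8.5, -1.4]
gripper_width: -0.0
```

```bash
python3 meas.py 8 216
```

```text
wheel 3.414 moving 0.320 still 0.309 sd 0.021 -22.44 -12.6 39.3 Ft -7.99 Mx 1.413
```

Call:
drive_tool(motion=[[[0.07,-0.01,0],[0,0,0.5],1]])

```text
time: 30.5
tool_pos: [0.4661, 0.1325, 0.1071]
tool_rot: [-0.418, 0.587, -0.394, 0.57]
contact_force: [-0.9, 9.5, -1.0]
gripper_width: 0.0
```

```bash
python3 meas.py 8 216
```

```text
wheel 3.456 moving 0.349 still 0.312 sd 0.023 -19.92 -12.7 39.1 Ft -8.15 Mx 1.439
```

Call:
drive_tool(motion=[[[-0.35,0,0],[0,0,0],1],[[0,-0.8,0],[0,0,0],1],[[0,-1,0],[0,0,0],1],[[0,-0.36,0],[0,0,0],1],[[-0.32,0.06,0],[0,0,-1],1],[[-0.32,0.06,0],[0,0,-1],1],[[-0.32,0.06,0],[0,0,-1],1],[[-0.32,0.06,0],[0,0,-1],1],[[0,0,0],[0,0,0],1],[[0,0,0],[0,0,0],1]])

```text
time: 31.9
tool_pos: [0.4642, 0.1824, 0.1347]
tool_rot: [-0.312, 0.647, -0.285, 0.634]
contact_force: [0.0, 1.0, 0.6]
gripper_width: -0.002
```

```bash
python3 look.py pics/j.png; python3 - <<'E'
import cv2,numpy as np
o=[cv2.resize(cv2.imread(f"pics/{n}.png")[60:200,270:410],None,fx=2,fy=4,interpolation=cv2.INTER_CUBIC) for n in "gij"]
cv2.imwrite("pics/k.png",cv2.resize(np.hstack(o),(800,540)))
for n in "fgij":
    g=cv2.cvtColor(cv2.imread(f"pics/{n}.png"),6)
    for c in(320,330,366,374):print(n,c,g[60:200,c-2:c+3].mean(1).astype(int).tolist()) if c in(320,366) else 0
E
```

```text
{'tilt': np.float64(-40.04), 't': np.float64(-19.9), 'r': np.float64(94.7), 'x': np.float64(-6.7), 'Ft': np.float64(-0.4), 'Fr': np.float64(1.12), 'Fx': np.float64(0.08), 'Mx': np.float64(0.288), 'MxF': np.float64(-0.015)} 31.9
[(-180, 49), (-174, 16), (-162, 46), (-156, 372), (-150, 22), (-90, 168), (-84, 564), (-78, 40), (-24, 379), (-18, 357), (-12, 39), (48, 325), (54, 213), (174, 46)]
red -152.3666868208741 411
lid 3914 [[-21.0, -16.0, 20.8], [-6.2, 8.4, 32.9], [8.0, 22.5, 34.6]]
jawpad 2110 [[-86.8, -13.9, 5.1], [-39.5, 1.2, 11.5], [-18.9, 14.2, 17.1]]
f 320 [86, 85, 84, 84, 84, 83, 84, 83, 81, 81, 87, 102, 109, 117, 124, 129, 130, 131, 136, 138, 141, 141, 140, 141, 139, 141, 140, 137, 132, 126, 119, 103, 85, 72, 69, 70, 71, 82, 104, 114, 116, 117, 118, 125, 128, 130, 129, 130, 133, 137, 142, 143, 143, 144, 143, 135, 118, 103, 97, 95, 95, 95, 95, 97, 108, 127, 139, 141, 141, 135, 128, 130, 127, 127, 128, 128, 124, 111, 96, 90, 93, 100, 106, 109, 111, 111, 110, 112, 109, 112, 111, 112, 112, 113, 110, 110, 109, 110, 111, 111, 111, 110, 111, 109, 101, 92, 88, 89, 85, 75, 68, 69, 6
[... 3952 characters left out ...]
73, 70, 72, 71, 70, 71, 71, 72, 71, 71, 71, 72, 71, 72, 72, 71]
j 366 [67, 69, 72, 79, 88, 91, 84, 62, 44, 39, 45, 48, 48, 48, 49, 47, 43, 41, 35, 28, 26, 44, 70, 93, 102, 102, 99, 98, 95, 104, 139, 191, 222, 231, 233, 240, 245, 246, 246, 246, 246, 246, 246, 246, 247, 246, 247, 247, 246, 246, 246, 246, 245, 240, 231, 224, 212, 178, 136, 115, 105, 102, 100, 101, 102, 101, 100, 100, 99, 98, 97, 97, 96, 98, 98, 98, 98, 100, 99, 100, 101, 101, 100, 101, 102, 102, 102, 102, 100, 99, 99, 98, 97, 98, 95, 93, 94, 93, 92, 94, 93, 93, 95, 94, 94, 97, 95, 96, 97, 95, 96, 95, 94, 95, 93, 89, 81, 74, 71, 70, 76, 90, 110, 129, 145, 151, 158, 165, 170, 174, 173, 173, 174, 173, 174, 174, 174, 173, 174, 175]
```

View pics/k.png

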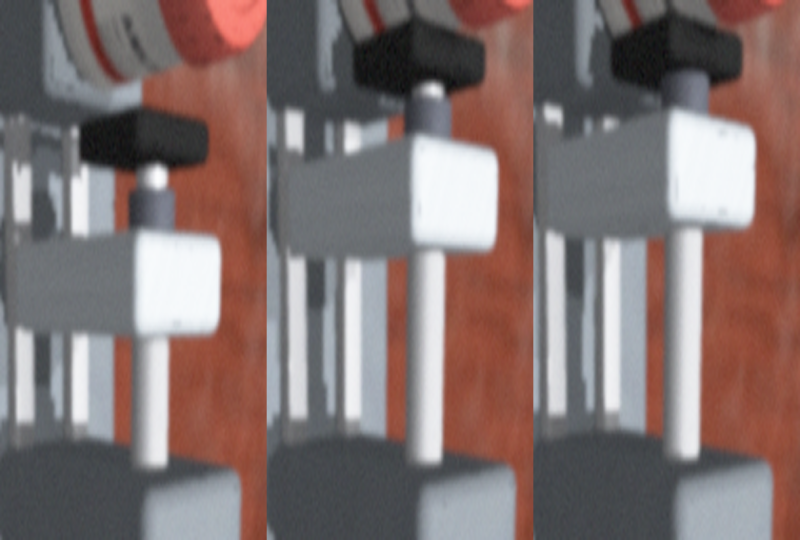

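The crops (wheel at 1.9, 3.18 and 3.46 rad) show the pad on the jar. Its stem gap shrinks from about 20 to 18 to 12.6 px, a spring compression of about 4 mm, so roughly 16 N. That agrees with the felt contact at about 3.05 rad plus 0.41 rad of turn, so I retreat and check.

Call:
drive_tool(motion=[[[0,-1,0],[0,0,0],1],[[0,-1,0],[0,0,0],1],[[0,-1,0],[0,0,0],1],[[0,-1,0],[0,0,0],1],[[0,-1,0],[0,0,0.5],1],[[0,0,0],[0,0,0],1],[[0,0,0],[0,0,0],1]])

```text
time: 32.65
tool_pos: [0.4616, 0.2621, 0.232]
tool_rot: [-0.326, 0.639, -0.3, 0.628]
contact_force: [-0.2, -0.2, 0.1]
gripper_width: -0.002
```

```bash
python3 look.py pics/l.png; python3 - <<'E'
from h import *
from plant import manip
for n in("top","side"):
    f=manip.grab_frame(n);W=cloud(f);x,y,z=[W[...,i] for i in range(3)]
    for k,m in dict(lid=(abs(x-.598)<.03)&(abs(y-.112)<.03)&(z>.1)&(z<.116),dropper=(abs(x-.43)<.03)&(abs(y-.335)<.03)&(z>.05)&(z<.085)).items():
        if m.sum()>5:print(n,k,m.sum(),np.percentile(W[m],[3,50,97],axis=0).round(4).tolist())
    cv2.imwrite(f"pics/m_{n}.png",f["img"])
print(manip.state()["contact_force"])
E
```

```text
{'tilt': np.float64(-37.45), 't': np.float64(-28.3), 'r': np.float64(219.5), 'x': np.float64(-6.1), 'Ft': np.float64(0.2), 'Fr': np.float64(0.01), 'Fx': np.float64(-0.21), 'Mx': np.float64(0.295), 'MxF': np.float64(0.044)} 32.65
[(-180, 18), (-162, 17), (-156, 155), (-90, 58), (-84, 234), (-78, 19), (-24, 130), (-18, 137), (48, 158), (54, 116)]
red -152.3592274520157 157
lid 2003 [[-20.2, -16.1, 21.0], [-0.8, 8.0, 33.0], [18.7, 22.5, 34.8]]
jawpad 863 [[-86.6, -14.2, 5.1], [-39.5, 1.0, 11.7], [-19.4, 14.1, 16.2]]
top lid 541 [[0.5796, 0.0931, 0.1051], [0.5979, 0.1113, 0.1085], [0.6173, 0.1303, 0.1115]]
top dropper 135 [[0.4173, 0.3268, 0.0504], [0.4271, 0.335, 0.0649], [0.4355, 0.3451, 0.0739]]
side lid 91 [[0.578, 0.0901, 0.1007], [0.5841, 0.0993, 0.1079], [0.592, 0.1186, 0.111]]
side dropper 99 [[0.4158, 0.3256, 0.0504], [0.4256, 0.3318, 0.0625], [0.4356, 0.3374, 0.0731]]
[-0.74314485 -0.80004658 -0.04864831]
```

View pics/l.png

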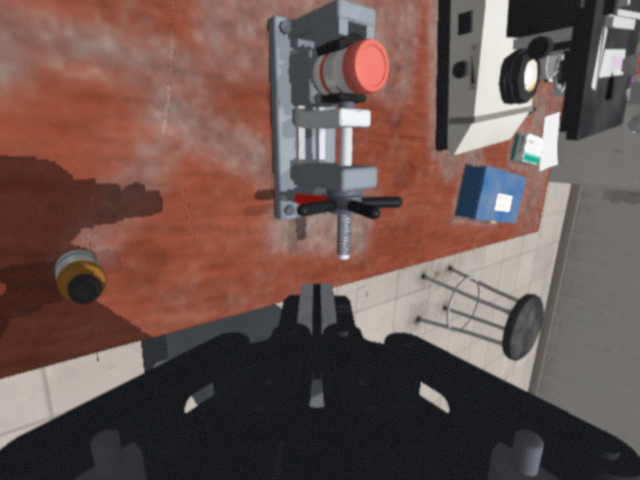

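The view shows the jar upright at (352,68), held between the pad and the V jaw. The dropper stands at (80,277) and the arm is clear, so I hand the job in.

```bash
python3 -c "
from plant import manip
print(manip.job_done())"
```

```text
the job is handed in; nothing more can be done
None
```

The jar stands upright on the pedestal, clamped against the V jaw at an estimated 16 to 17 N, and I handed the job in at about 33 s of the 72 s allowed. I placed it, let go, and then closed the clamp by the wheel alone, over three spokes, with the closed fingertips. The wheel went from about 0.6 to about 3.46 rad.

**Clamping force:** I felt the pad meet the jar at about 3.05 rad, and the turn after that gives about 16.4 N. The other readings do not all agree:

| Reading | Estimated force |
|---|---|
| Turn after contact (3.05 to 3.46 rad) | about 16.4 N |
| Spring compression seen by the wrist camera | about 16 N |
| Push force at standstill | about 17 N |
| Wrist moment on the last spoke | 19.5 to 20 N |

The wrist moment reading is the outlier, at the top of the 15 to 20 N range. I gave it less weight because the other three agree.

**Last checks:**
- **Jar:** its lid top is at 0.109 m, as expected for a jar standing on the pedestal. Its axis is within about 1 mm of the nest.
- **Dropper bottle:** still standing, within about 1 mm of where it was by the top camera.
- **Arm:** clear of everything, with the wrist force reading only noise (about 1 N).

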